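# Empty the used specimen pots into the disposal station

## Task

Slide the disposal station's cover fully open, carry the tote by its green handle and tip all five orange-capped pots into the open well. Then stand the empty tote upright on the blue mat, wholly on it, and slide the cover fully shut again. Leave everything else on the bench where it is.

Things in the scene. Friction and masses are not known exactly. Their poses are not given: they have to be found in the camera images.
- station: Grey box fixed to the bench, 325 long (own x -85 to +240) x 190 wide x 120 high. Origin: bench level, under the middle of its open well, which is 150 (x) x 170 (y) inside, floor at 6, rim at 120. Beyond own x +75 it is a solid deck. Own +x runs from the well to the deck, roughly away from the robot (yaw within 0.15 rad of the world's).
- cover (a joint): Position (m) of the steel cover of the well: 0 shut, 0.15 fully open, sliding along the station's own +x on to the deck. About 2 N of friction; it stays where left. A plate 160 x 176 x 6, its top 127 above the bench, with a red upright grip on it.
- cover_grip (a point): Centre of the red grip on the cover: an upright block 16 (station x) x 60 (station y), its top at 161 and its foot at 127 above the bench; this point is at 146. Cover shut, it lies 40 in own +x from the station's origin; open, 190. Can be pinched across its 16 mm from above or pushed.
- tote: Loose aluminium tote, 0.21 to 0.34 kg empty. Origin: centre of underside; own +x towards the open spout, z up. Flat floor 4 thick, x -84 to +50, then a gentle ramp to the lip at x +87. Width 104, walls 38 high. At the start it stands on the bench, spout towards the robot within 0.3 rad. Smooth: tilted nose down, pots slide out at about 30 to 40 degrees; 50 is ample.
- tote_bar (a point): Centre of the tote's green handle bar, a bar 14 (tote x) x 104 (tote y) x 12 high, across the tote's width, 90 above its underside, at tote x -10. Grippy, flat on both sides, for pinching across its 14 mm from above; 50 mm of free height under it over the pots.
- tote_spout (a point): Middle of the tote's spout lip, tote x +87, 8 above the underside.
- mat: Flat blue mat fixed on the bench, 220 (own x) x 160 (own y) x 4 thick; origin: centre of its underside. Own x within 0.25 rad of the world's. The mat and the tote start on opposite sides of the station, either way round.
- tote_foot0 (a point): Corner of the tote's flat underside, at tote x +50, y +50 mm.
- tote_foot1 (a point): Corner of the tote's flat underside, at tote x +50, y -50 mm.
- tote_foot2 (a point): Corner of the tote's flat underside, at tote x -82, y +50 mm.
- tote_foot3 (a point): Corner of the tote's flat underside, at tote x -82, y -50 mm.
- pot0: Used specimen pot: loose hexagonal white pot with orange cap, 30 across the flats, 30 high, 30 g; origin: centre of its underside, z up. Starts in the tote, one of five packed flat to flat at its back.
- pot1: Used specimen pot: loose hexagonal white pot with orange cap, 30 across the flats, 30 high, 30 g; origin: centre of its underside, z up. Starts in the tote, one of five packed flat to flat at its back.
- pot2: Used specimen pot: loose hexagonal white pot with orange cap, 30 across the flats, 30 high, 30 g; origin: centre of its underside, z up. Starts in the tote, one of five packed flat to flat at its back.
- pot3: Used specimen pot: loose hexagonal white pot with orange cap, 30 across the flats, 30 high, 30 g; origin: centre of its underside, z up. Starts in the tote, one of five packed flat to flat at its back.
- pot4: Used specimen pot: loose hexagonal white pot with orange cap, 30 across the flats, 30 high, 30 g; origin: centre of its underside, z up. Starts in the tote, one of five packed flat to flat at its back.
- clean0: Unused hexagonal pot with BLUE cap, 30 across, 30 high; bystander. Origin: centre of underside.
- clean1: Another unused pot with blue cap, as clean0; bystander.
- dropper: Small amber dropper bottle, 28 diameter, 75 high; bystander. Origin: centre of underside.
- dish: Clear round dish, 90 diameter, 14 high; bystander. Origin: centre of underside.
- beaker: Glass beaker, 70 diameter, 85 high; bystander. Origin: centre of underside.
- brush: Small brush, 160 long, lying at the far edge; bystander. Origin: its underside.
Not all that is in view belongs to the job. What is shaped like the tote but brown is not meant.

How it is judged:
On the way, in this order (a step that is already met when the one before it is completed fails the run):
1. the cover is slid open (value of joint cover above 0.135 m), for 0.2 s.
2. all five orange-capped pots are in the well (x of pot0 in the frame of station between -0.08 and 0.08 m and y of pot0 in the frame of station between -0.09 and 0.09 m and z of pot0 in the frame of station between -0.01 and 0.11 m and x of pot1 in the frame of station between -0.08 and 0.08 m and y of pot1 in the frame of station between -0.09 and 0.09 m and z of pot1 in the frame of station between -0.01 and 0.11 m and x of pot2 in the frame of station between -0.08 and 0.08 m and y of pot2 in the frame of station between -0.09 and 0.09 m and z of pot2 in the frame of station between -0.01 and 0.11 m and x of pot3 in the frame of station between -0.08 and 0.08 m and y of pot3 in the frame of station between -0.09 and 0.09 m and z of pot3 in the frame of station between -0.01 and 0.11 m and x of pot4 in the frame of station between -0.08 and 0.08 m and y of pot4 in the frame of station between -0.09 and 0.09 m and z of pot4 in the frame of station between -0.01 and 0.11 m), for 0.2 s.
3. the tote stands upright on the mat (x of tote_foot0 in the frame of mat between -0.115 and 0.115 m and y of tote_foot0 in the frame of mat between -0.085 and 0.085 m and x of tote_foot1 in the frame of mat between -0.115 and 0.115 m and y of tote_foot1 in the frame of mat between -0.085 and 0.085 m and x of tote_foot2 in the frame of mat between -0.115 and 0.115 m and y of tote_foot2 in the frame of mat between -0.085 and 0.085 m and x of tote_foot3 in the frame of mat between -0.115 and 0.115 m and y of tote_foot3 in the frame of mat between -0.085 and 0.085 m and z of tote in the frame of mat between -0.002 and 0.01 m and angle between tote's own z axis and vertical below 0.1 rad and linear speed of tote below 0.03 m/s), for 0.2 s.
At the end, for the whole second after the job is handed in: The cover is shut (within 10 mm), all five orange-capped pots lie in the well below its rim, and the tote stands at rest and upright (within 0.1 rad) on the mat, its flat underside within the mat's outline (5 mm over the edge allowed) (all of step 2 and all of step 3 and value of joint cover below 0.01 m); the robot touches nothing.
It fails at once if a bystander (clean pot, dropper bottle, dish, beaker, brush) is moved more than 20 mm (distance of any of clean0, clean1, dropper, dish, beaker, brush from where it was at the start of the episode above 0.02 m).
It also fails if it takes over 72 s, if anything falls off the work surface, if the arm or the gripper's body presses on something with over 40 N, if the wrist force passes 120 N, or if a joint passes its speed limit or range.

## Robot

A 7-joint arm with a two-finger parallel gripper is mounted at the origin on the work surface. World frame = base frame: x ahead of the robot, y to its left, z up, the work surface at z = 0. Lengths are in m, angles in rad, forces in N, time in s.
With the tool pointing down it reaches from about 0.4 to 0.875 m from the base axis. Payload 6.5 kg.
Tool frame: the origin (TCP) lies on the mounting face of the last link; the fingertips stand 166 mm ahead of it and the grasp point (between the pads) lies 147 mm ahead of it; z points along the fingers, y is the line along which they close (so a half turn about z gives the same grasp; the last joint's range is limited). The gripper opens to 88 mm and grips with 3 to 60 N. Pads are 18 mm wide; open, the fingers measure 123 mm over their backs; the gripper's body (75 mm by 187 mm) begins 45 mm behind the grasp point.
Start: joints at [-1.266, 0.536, -0.004, 1.538, 0.003, 1.067, -0.071], TCP at [0.236, 0.606, 0.405] pointing down, gripper open.
Joint ranges: [-2.7, 2.7], [-0.37, 2.16], [-1.27, 1.26], [0.24, 2.4], [-1.31, 4.45], [0.19, 1.91], [-2.76, 2.76]. Speed limits (rad/s): [2.39, 2.39, 3.14, 3.14, 3.14, 3.14, 3.14].

## Interface

Orientations are given as a unit quaternion [w, x, y, z].
In Python, from station import robot gives the robot as it stands.
- The arm moves only by the shell command python3 -m jog 'ROWS' [OPENING] [FORCE]. ROWS is JSON, a list of rows, each an object with "delta_pos": the shift along the world's x, y, z scaled (see below), a list of three; "roll": the turn about the world's z scaled (see below). A call has exactly 5 rows; each row is the pose to reach, as a shift and turn from the pose commanded when the call began; what a row does not reach only later rows make up. The controller multiplies each number of a shift by 0.4 m and each number of a turn by 2 rad. A row lasts 1/12 s, in which the tool goes at most 41.7 mm and 7.16 degrees, less where a joint would pass 70% of its speed; a pose out of reach is approached as far as the arm can. A call with a number of a shift or a turn outside -1 to 1 is refused whole. A call with a gripper value outside its range is refused whole. OPENING is the opening in per cent of the stroke, from 0 (shut) to 100 (fully open), set as the call begins (- or left out, the last holds). The fingers move at their own pace and stop on an object; FORCE is the grip in N (left out, the last holds). Time passes only in rows, so rows that repeat a pose let the fingers close, or fill a call up. It gives the time, the measured TCP pose, the force, the opening and the grip force at its end, in the units of the state.
- robot.sense(): the state, without advancing time (a new reading comes with each control period).
- robot.get_image(name): name is "scene" or "top" or "wrist"; returns a dict with "pixels" (480x640x3 uint8, red, green, blue), "depth" (480x640 float32, m along the optical axis (not along the pixel's ray), 0 where there is no reading), "fovy" (degrees; the focal length in pixels is half the picture's height over the tangent of half this angle, whatever the lens; pixels are square), "cx", "cy" (the principal point, pixels), "cam_to_world" (4x4, takes a point from camera to world coordinates); the wrist camera has in their place "T_tool_cam" (4x4, takes a point from camera to tool coordinates, whose origin is the TCP and whose axes are the flange's). Camera axes: x right, y down, z forward; pixel columns grow to the right and rows downward; lengths in m; the calibration is good to about 2 mm. A picture is of the moment at which its call begins: read the wrist's pose just before it.
- robot.finish_job(): hands the job in; it is judged then, once.
The state is a dict: "clock": time; "qpos": joint angles; "joint_velocities": joint speeds; "effort": joint torques, N m; "ee_pos": TCP position; "ee_rot": TCP orientation; "contact_force": force on the tool from outside, world axes, zero at the start; "ft_torque": the same for the moment, N m; "grip_width": finger opening in m; "finger_force": force on a finger pad.
Only numpy, scipy, OpenCV 4.12 (cv2) and the standard library are available. Lean on these libraries where they do the work, as an engineer would, in place of code of your own. Each camera call takes 0.05 s, during which the arm holds its last target. There are 200 camera calls.

## Working session

There is one attempt and no reset: what is moved stays moved. The work goes in short steps, Python scripts to look and compute and a shell command to move; the robot and the scene stay as the last step left them, time stands still between calls to the robot, and variables do not carry over. Pictures are saved under pics/ and viewed, at most 10 in all, crops included, and the job is handed in when it is done.

```bash
ls -R . | head -30; python3 -m jog --help 2>&1 | head -30; mkdir -p pics
cat > h.py <<'E'
import numpy as np, cv2
from station import robot
def shot(n,f=None):
    s=robot.sense(); im=robot.get_image(n)
    if f: cv2.imwrite('pics/'+f,cv2.cvtColor(im['pixels'],cv2.COLOR_RGB2BGR))
    if 'cam_to_world' in im: im['T']=np.array(im['cam_to_world'])
    else:
        from scipy.spatial.transform import Rotation as R
        q=s['ee_rot']; W=np.eye(4); W[:3,:3]=R.from_quat([q[1],q[2],q[3],q[0]]).as_matrix(); W[:3,3]=s['ee_pos']
        im['T']=W@np.array(im['T_tool_cam'])
    im['f']=240/np.tan(np.radians(im['fovy'])/2)
    return im
def ray(im,uv,z):
    uv=np.atleast_2d(np.float64(uv)); d=np.c_[(uv[:,0]-im['cx'])/im['f'],(uv[:,1]-im['cy'])/im['f'],np.ones(len(uv))]@im['T'][:3,:3].T
    o=im['T'][:3,3]; return o+d*((z-o[2])/d[:,2])[:,None]
def cloud(im):
    v,u=np.mgrid[:480,:640]; z=im['depth']
    p=np.stack([(u-im['cx'])/im['f']*z,(v-im['cy'])/im['f']*z,z],-1)
    return p@im['T'][:3,:3].T+im['T'][:3,3]
E
python3 - <<'E'
from h import *
s=robot.sense(); print(s)
for n in('top','scene'):
    im=shot(n,n+'0.png'); print(n,im['fovy'],im['cx'],im['cy'],im['T'].round(3).tolist(),im['depth'].min(),im['depth'].max())
E
```

```text
.:
pics

./pics:
invalid input: not JSON, or not a number
{'clock': 0.0, 'qpos': array([-1.26616917,  0.53718775, -0.00445795,  1.5388563 ,  0.00261673,
        1.06727303, -0.07117209]), 'joint_velocities': array([ 4.91643885e-04,  1.43343869e-03,  1.84994706e-03,  5.52055074e-05,
       -1.88011865e-03,  5.37159600e-04,  1.05595126e-03]), 'effort': array([ 1.68987111e-05, -5.70982432e+01,  9.90993530e-01, -2.51596981e+01,
       -5.62452141e-02,  1.80756912e-02,  1.74757715e-04]), 'ee_pos': array([0.23542355, 0.60552372, 0.40383122]), 'ee_rot': array([-9.36508863e-05,  1.84291779e-01,  9.82871203e-01, -8.54200420e-04]), 'contact_force': array([-0.79724471, -0.23882941, -0.32588329]), 'ft_torque': array([-0.04574763, -0.02877255,  0.02169142]), 'finger_force': 0.0, 'grip_width': 0.0883038348077108}
top 48.37136370296699 328.47057951948045 244.90532946089616 [[0.006, -0.997, 0.081, 0.42], [-1.0, -0.006, 0.01, 0.068], [-0.01, -0.081, -0.997, 1.303], [0.0, 0.0, 0.0, 1.0]] 0.0 2.1689968
scene 56.42192478298058 315.3595127156955 242.31592401234454 [[0.332, 0.57, -0.752, 1.482], [0.943, -0.191, 0.271, -0.275], [0.011, -0.799, -0.601, 0.861], [0.0, 0.0, 0.0, 1.0]] 0.0 3.9999735
```

View pics/top0.png

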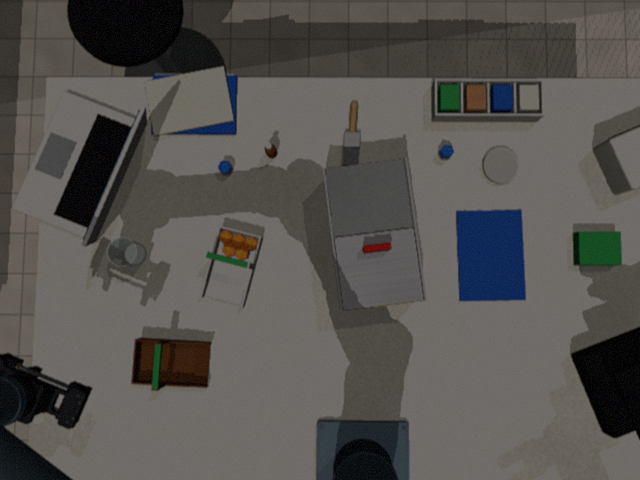

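View pics/scene0.png

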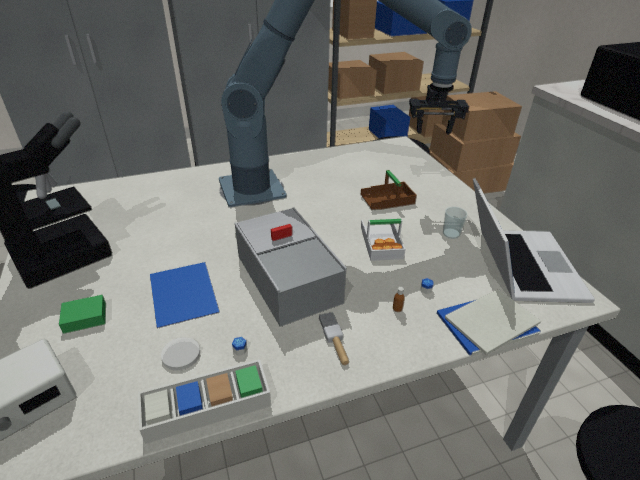

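Top view: the aluminium tote is at about (233,265), with orange caps at (238,243), green bar from (208,257) to (252,265) and spout towards the robot. The station is at (375,235), the red grip at (377,247) and the mat at (490,255).

Possible mix-ups:
- **Brown tote:** (172,363), with its own green bar at (157,365).
- **Green block:** (597,249).
- **Green tray cell:** (449,97).
- **Blue folder:** (195,100), could be taken for the mat.

I choose the aluminium tote's bar and the mat at (490,255).

Run:
```python
from h import *
im=shot('top'); P=cloud(im); b=im['pixels']; hsv=cv2.cvtColor(b,cv2.COLOR_RGB2HSV)
cv2.imwrite('pics/crop.png',cv2.resize(cv2.cvtColor(b[200:330,180:440],cv2.COLOR_RGB2BGR),None,fx=3,fy=3,interpolation=2))
def rect(mask,box,z,name):
    m=np.zeros_like(mask); x0,y0,x1,y1=box; m[y0:y1,x0:x1]=mask[y0:y1,x0:x1]
    v,u=np.nonzero(m); w=ray(im,np.c_[u,v],z)[:,:2]
    (c,s,a)=cv2.minAreaRect(np.float32(w*1000)); print(name,len(u),np.round(c,1),np.round(s,1),round(a,1),'mean',(w.mean(0)*1000).round(1),'depth z',np.median(P[v,u,2]).round(3))
H,S,V=[hsv[...,i] for i in range(3)]
print(hsv[257,215],hsv[247,377],hsv[255,490],hsv[243,238])
rect((H>50)&(H<85)&(S>120),(195,240,262,280),.096,'bar')
rect((H>5)&(H<20)&(S>150),(205,220,270,262),.034,'caps')
rect(((H<8)|(H>172))&(S>150),(350,230,400,260),.161,'grip')
rect((H>100)&(H<130)&(S>150),(440,195,540,310),.004,'mat')
z=P[...,2]
rect((z>.108)&(z<.135)&(im['depth']>0),(310,140,440,320),.12,'station')
s=(z>.108)&(z<.135)&(im['depth']>0); s[:140]=0;s[320:]=0;s[:,:310]=0;s[:,440:]=0
print('station cloud',cv2.minAreaRect(np.float32(P[s][:,:2]*1000)))
t=(z>.025)&(z<.12); t[:215]=0;t[315:]=0;t[:,:190]=0;t[:,275:]=0
print('tote cloud',cv2.minAreaRect(np.float32(P[t][:,:2]*1000)))
```

```text
[ 68 201  75] [  0 211 105] [110 214  87] [ 11 226  89]
bar 188 [483.8 310.7] [93.  13.7] 74.5 mean [484.6 310.7] depth z 0.097
caps 674 [521.  301.3] [90.9 58.8] 76.8 mean [524.3 299.8] depth z 0.035
grip 195 [508.8 -23.4] [15.4 58.7] 6.7 mean [508.8 -23.3] depth z 0.162
mat 5725 [ 504.5 -311.6] [216.2 156.8] 1.5 mean [ 503.8 -311.9] depth z 0.005
station 12069 [545.2 -20.3] [322.3 191.6] 7.5 mean [543.1 -20.5] depth z 0.125
station cloud ((544.4180297851562, -19.845916748046875), (320.5907287597656, 190.4158935546875), 7.525197505950928)
tote cloud ((472.7769775390625, 313.51507568359375), (105.9139633178711, 174.52447509765625), 75.79489135742188)
```

View pics/crop.png

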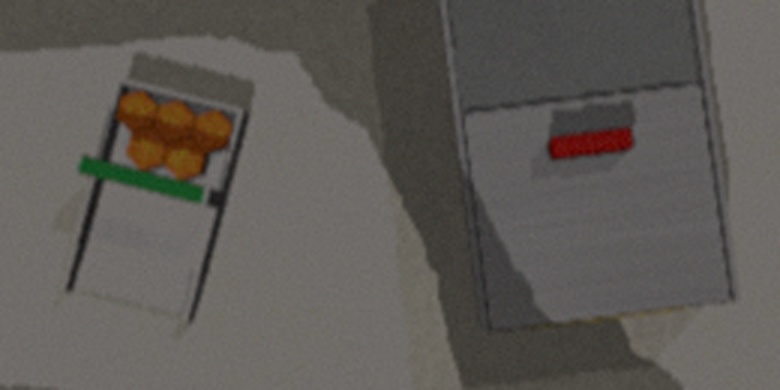

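```bash
python3 -m jog '[{"delta_pos":[0.04,-0.08,0],"roll":-0.03},{"delta_pos":[0.08,-0.16,0],"roll":-0.06},{"delta_pos":[0.11,-0.24,0],"roll":-0.08},{"delta_pos":[0.14,-0.32,0],"roll":-0.11},{"delta_pos":[0.17,-0.4,0],"roll":-0.134}]' 100 30
python3 -m jog '[{"delta_pos":[0.04,-0.08,0],"roll":-0.03},{"delta_pos":[0.08,-0.16,0],"roll":-0.06},{"delta_pos":[0.11,-0.24,0],"roll":-0.08},{"delta_pos":[0.14,-0.32,0],"roll":-0.11},{"delta_pos":[0.17,-0.4,0],"roll":-0.134}]'
python3 -m jog '[{"delta_pos":[0.04,-0.08,0],"roll":-0.03},{"delta_pos":[0.08,-0.16,0],"roll":-0.06},{"delta_pos":[0.11,-0.24,0],"roll":-0.08},{"delta_pos":[0.14,-0.32,0],"roll":-0.11},{"delta_pos":[0.17,-0.4,0],"roll":-0.134}]'
python3 -m jog '[{"delta_pos":[0.05,-0.1,0],"roll":-0.04},{"delta_pos":[0.1,-0.2,0],"roll":-0.08},{"delta_pos":[0.14,-0.3,0],"roll":-0.11},{"delta_pos":[0.17,-0.37,0],"roll":-0.134},{"delta_pos":[0.17,-0.37,0],"roll":-0.134}]'
python3 - <<'E'
from h import *
s=robot.sense(); im=shot('wrist','w0.png'); q=s['ee_rot']; print(s['ee_pos'],np.degrees(2*np.arctan2(q[2],q[1]))-90)
hsv=cv2.cvtColor(im['pixels'],cv2.COLOR_RGB2HSV); H,S,V=cv2.split(hsv)
m=((H<8)|(H>172))&(S>150)&(V>50); v,u=np.nonzero(m); w=ray(im,np.c_[u,v],.161)[:,:2]*1000
print(len(u),cv2.minAreaRect(np.float32(w)),np.median(w,axis=0))
E
```

```text
clock: 0.57
ee_pos: [0.3039, 0.4441, 0.4045]
ee_rot: [-0.0, 0.315, 0.949, -0.0]
contact_force: [0.8, 0.4, 0.6]
grip_width: 0.0879
finger_force: 0.0
clock: 0.98
ee_pos: [0.3718, 0.2841, 0.4047]
ee_rot: [-0.0, 0.439, 0.898, -0.0]
contact_force: [0.8, 0.8, -0.1]
grip_width: 0.0881
finger_force: 0.0
clock: 1.4
ee_pos: [0.4397, 0.1241, 0.4048]
ee_rot: [-0.0, 0.555, 0.832, 0.0]
contact_force: [0.3, 0.3, -0.5]
grip_width: 0.0881
finger_force: 0.0
clock: 1.82
ee_pos: [0.5089, -0.0296, 0.4053]
ee_rot: [0.002, 0.665, 0.747, -0.001]
contact_force: [0.1, 0.1, 0.5]
grip_width: 0.0876
finger_force: 0.0
[ 0.50892616 -0.02961596  0.40529737] 6.64004889893134
1590 ((508.7373352050781, -21.13213348388672), (14.273747444152832, 57.447959899902344), 7.147603988647461) [508.79628983 -19.57872419]
```

```bash
python3 -m jog '[{"delta_pos":[0,0.015,-0.06],"roll":0.005},{"delta_pos":[0,0.015,-0.13],"roll":0.007},{"delta_pos":[0,0.015,-0.2],"roll":0.007},{"delta_pos":[0,0.015,-0.262],"roll":0.007},{"delta_pos":[0,0.015,-0.262],"roll":0.007}]' 60 30
python3 -m jog '[{"delta_pos":[0,0,0],"roll":0},{"delta_pos":[0,0,0],"roll":0},{"delta_pos":[0,0,0],"roll":0},{"delta_pos":[0,0,0],"roll":0},{"delta_pos":[0,0,0],"roll":0}]' 0 30
python3 -m jog '[{"delta_pos":[0.02,0.003,0],"roll":0},{"delta_pos":[0.06,0.008,0],"roll":0},{"delta_pos":[0.11,0.014,0],"roll":0},{"delta_pos":[0.16,0.021,0],"roll":0},{"delta_pos":[0.21,0.028,0],"roll":0}]'
python3 -m jog '[{"delta_pos":[0.05,0.007,0],"roll":0},{"delta_pos":[0.1,0.013,0],"roll":0},{"delta_pos":[0.14,0.018,0],"roll":0},{"delta_pos":[0.165,0.022,0],"roll":0},{"delta_pos":[0.165,0.022,0],"roll":0}]'
```

```text
clock: 2.28
ee_pos: [0.5052, -0.0145, 0.296]
ee_rot: [-0.003, 0.654, 0.756, -0.003]
contact_force: [-0.3, 0.7, 0.8]
grip_width: 0.0569
finger_force: 0.0
clock: 2.7
ee_pos: [0.5079, -0.0161, 0.301]
ee_rot: [0.001, 0.655, 0.756, 0.001]
contact_force: [-0.8, 0.1, 0.1]
grip_width: 0.0236
finger_force: 0.0
clock: 3.12
ee_pos: [0.5925, -0.0049, 0.3004]
ee_rot: [-0.0, 0.655, 0.755, -0.0]
contact_force: [-3.6, -0.4, 4.7]
grip_width: 0.0157
finger_force: 30.0
clock: 3.53
ee_pos: [0.6571, 0.0036, 0.3003]
ee_rot: [-0.003, 0.655, 0.755, -0.002]
contact_force: [-10.7, 0.6, 12.8]
grip_width: 0.0158
finger_force: 29.9
```

```bash
python3 -m jog '[{"delta_pos":[0,0,0],"roll":0},{"delta_pos":[0,0,0.02],"roll":0},{"delta_pos":[0,0,0.09],"roll":0},{"delta_pos":[0,0,0.17],"roll":0},{"delta_pos":[0,0,0.25],"roll":0}]' 60 30
python3 -m jog '[{"delta_pos":[-0.04,0.06,0],"roll":-0.02},{"delta_pos":[-0.08,0.14,0],"roll":-0.04},{"delta_pos":[-0.13,0.22,0],"roll":-0.06},{"delta_pos":[-0.17,0.3,0],"roll":-0.08},{"delta_pos":[-0.216,0.38,0],"roll":-0.097}]'
python3 -m jog '[{"delta_pos":[-0.05,0.09,0],"roll":-0.02},{"delta_pos":[-0.1,0.18,0],"roll":-0.05},{"delta_pos":[-0.15,0.27,0],"roll":-0.08},{"delta_pos":[-0.19,0.34,0],"roll":-0.097},{"delta_pos":[-0.216,0.38,0],"roll":-0.097}]'
python3 - <<'E'
from h import *
im=shot('top'); H,S,V=cv2.split(cv2.cvtColor(im['pixels'],cv2.COLOR_RGB2HSV))
m=((H<8)|(H>172))&(S>150); m[:,:320]=0;m[:,440:]=0; m[:150]=0;m[320:]=0; v,u=np.nonzero(m); w=ray(im,np.c_[u,v],.161)[:,:2]*1000
print('grip',len(u),cv2.minAreaRect(np.float32(w)))
s=robot.sense(); im=shot('wrist','w1.png'); q=s['ee_rot']; print(s['ee_pos'],np.degrees(2*np.arctan2(q[2],q[1]))-90)
H,S,V=cv2.split(cv2.cvtColor(im['pixels'],cv2.COLOR_RGB2HSV))
m=(H>50)&(H<85)&(S>120); v,u=np.nonzero(m); w=ray(im,np.c_[u,v],.096)[:,:2]*1000
print(len(u),cv2.minAreaRect(np.float32(w)),np.median(w,axis=0))
E
```

```text
clock: 3.95
ee_pos: [0.6577, 0.004, 0.4015]
ee_rot: [0.0, 0.655, 0.756, -0.0]
contact_force: [1.1, 0.1, -0.2]
grip_width: 0.0473
finger_force: 0.0
clock: 4.37
ee_pos: [0.5707, 0.1573, 0.4009]
ee_rot: [0.0, 0.726, 0.688, 0.001]
contact_force: [1.0, 0.2, 1.3]
grip_width: 0.0529
finger_force: 0.0
clock: 4.78
ee_pos: [0.4824, 0.3126, 0.4006]
ee_rot: [-0.001, 0.787, 0.616, 0.001]
contact_force: [-0.1, 0.5, 0.2]
grip_width: 0.0531
finger_force: 0.0
grip 363 ((531.38916015625, -8.7408447265625), (264.1239318847656, 140.89004516601562), 7.050989627838135)
[0.48094877 0.31495867 0.40035002] -13.60444546931997
2509 ((468.5368957519531, 223.1246795654297), (407.56964111328125, 702.9539794921875), 77.87474822998047) [475.88056211 344.17869299]
```

View pics/w1.png

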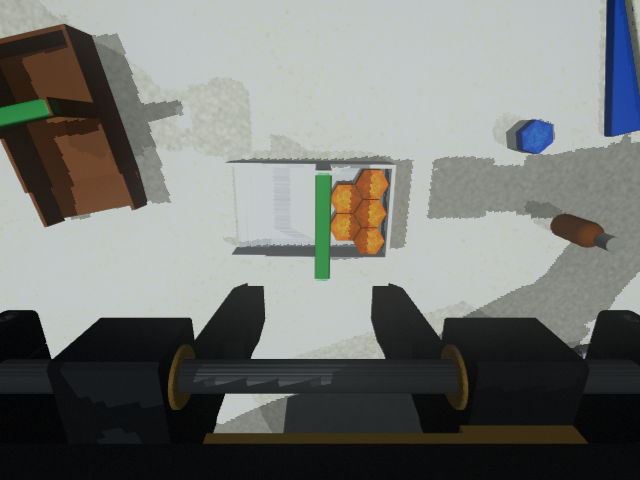

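The wrist view shows the aluminium tote's bar at columns 315–330, rows 172–280. The five orange caps are at (360,215), and the brown decoy is at top left.

Run:
```python
from h import *
s=robot.sense(); im=shot('wrist'); q=s['ee_rot']; print(s['ee_pos'],np.degrees(2*np.arctan2(q[2],q[1]))-90)
H,S,V=cv2.split(cv2.cvtColor(im['pixels'],cv2.COLOR_RGB2HSV))
m=(H>50)&(H<85)&(S>120); m[:150]=0;m[300:]=0;m[:,:290]=0;m[:,350:]=0; v,u=np.nonzero(m); w=ray(im,np.c_[u,v],.096)[:,:2]*1000
print(len(u),cv2.minAreaRect(np.float32(w)),np.median(w,axis=0))
im=shot('top'); H,S,V=cv2.split(cv2.cvtColor(im['pixels'],cv2.COLOR_RGB2HSV))
m=((H<8)|(H>172))&(S>170)&(V>70); m[:,:330]=0;m[:,420:]=0; m[:150]=0;m[320:]=0; v,u=np.nonzero(m); w=ray(im,np.c_[u,v],.161)[:,:2]*1000
print('grip',len(u),cv2.minAreaRect(np.float32(w)))
```

```text
[0.48251649 0.31235532 0.40039789] -13.662787368270472
1490 ((484.1871032714844, 312.30426025390625), (95.095703125, 12.335624694824219), 76.03600311279297) [484.69847041 316.02651532]
grip 186 ((655.9561767578125, -4.145650863647461), (15.4929780960083, 56.18791198730469), 7.4688310623168945)
```

```bash
python3 -m jog '[{"delta_pos":[0.005,-0.004,-0.08],"roll":0},{"delta_pos":[0.005,-0.004,-0.17],"roll":-0.003},{"delta_pos":[0.005,-0.004,-0.26],"roll":-0.003},{"delta_pos":[0.005,-0.004,-0.34],"roll":-0.003},{"delta_pos":[0.005,-0.004,-0.4],"roll":-0.003}]' 60 40
python3 -m jog '[{"delta_pos":[0,0,-0.008],"roll":0},{"delta_pos":[0,0,-0.008],"roll":0},{"delta_pos":[0,0,-0.008],"roll":0},{"delta_pos":[0,0,-0.008],"roll":0},{"delta_pos":[0,0,-0.008],"roll":0}]' 0 40
python3 -m jog '[{"delta_pos":[0,0,0],"roll":0},{"delta_pos":[0,0,0],"roll":0},{"delta_pos":[0,0,0.02],"roll":0},{"delta_pos":[0,0,0.05],"roll":0},{"delta_pos":[0,0,0.1],"roll":0}]'
python3 -m jog '[{"delta_pos":[0,0,0.07],"roll":0},{"delta_pos":[0,0,0.14],"roll":0},{"delta_pos":[0,0,0.22],"roll":0},{"delta_pos":[0,0,0.28],"roll":0},{"delta_pos":[0,0,0.32],"roll":0}]'
python3 - <<'E'
from h import *
im=shot('scene','s1.png')
E
```

```text
clock: 5.4
ee_pos: [0.4875, 0.3038, 0.2378]
ee_rot: [0.001, 0.791, 0.611, -0.001]
contact_force: [0.0, 0.6, -0.3]
grip_width: 0.0531
finger_force: 0.0
clock: 5.82
ee_pos: [0.4874, 0.3065, 0.2385]
ee_rot: [-0.0, 0.79, 0.613, 0.001]
contact_force: [-2.8, 0.5, 1.3]
grip_width: 0.0218
finger_force: 1.0
clock: 6.23
ee_pos: [0.4859, 0.3057, 0.2764]
ee_rot: [0.0, 0.79, 0.613, -0.002]
contact_force: [-0.2, -0.3, -3.7]
grip_width: 0.0133
finger_force: 40.0
clock: 6.65
ee_pos: [0.4872, 0.3058, 0.4084]
ee_rot: [0.0, 0.791, 0.612, 0.002]
contact_force: [0.1, 0.5, -4.0]
grip_width: 0.0132
finger_force: 40.0
```

View pics/s1.png

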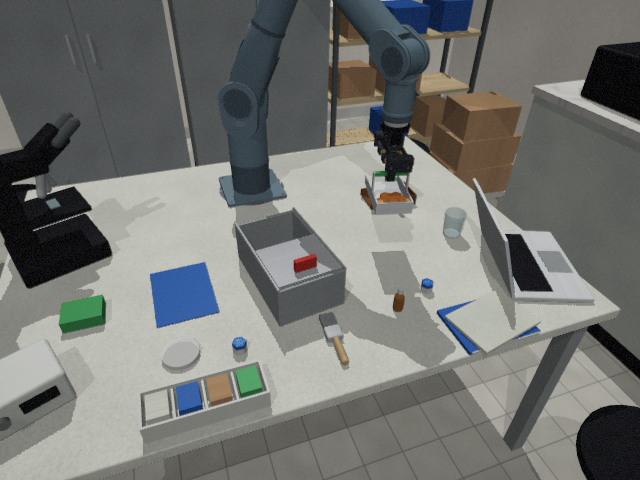

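```bash
python3 -m jog '[{"delta_pos":[0,-0.03,0],"roll":0.01},{"delta_pos":[0,-0.08,0],"roll":0.02},{"delta_pos":[0,-0.14,0],"roll":0.035},{"delta_pos":[0,-0.21,0],"roll":0.05},{"delta_pos":[0,-0.28,0],"roll":0.064}]' - 40
python3 -m jog '[{"delta_pos":[0,-0.07,0],"roll":0.015},{"delta_pos":[0,-0.14,0],"roll":0.03},{"delta_pos":[0,-0.21,0],"roll":0.045},{"delta_pos":[0,-0.28,0],"roll":0.06},{"delta_pos":[0,-0.34,0],"roll":0.075}]'
python3 -m jog '[{"delta_pos":[0,-0.06,0],"roll":0.015},{"delta_pos":[0,-0.12,0],"roll":0.03},{"delta_pos":[0.003,-0.17,0],"roll":0.04},{"delta_pos":[0.003,-0.2,0],"roll":0.05},{"delta_pos":[0.003,-0.214,0],"roll":0.054}]'
python3 -m jog '[{"delta_pos":[0,0,-0.01],"roll":0},{"delta_pos":[0,0,-0.03],"roll":0},{"delta_pos":[0,0,-0.055],"roll":0},{"delta_pos":[0,0,-0.075],"roll":0},{"delta_pos":[0,0,-0.085],"roll":0}]'
python3 - <<'E'
from h import *
im=shot('top'); s=robot.sense(); q=s['ee_rot']; print(s['ee_pos'],np.degrees(2*np.arctan2(q[2],q[1]))-90)
im=shot('scene','s2.png')
b=im['pixels']; cv2.imwrite('pics/s2.png',cv2.resize(cv2.cvtColor(b[100:340,180:420],cv2.COLOR_RGB2BGR),None,fx=2,fy=2))
E
```

```text
clock: 7.12
ee_pos: [0.4861, 0.193, 0.4044]
ee_rot: [0.0, 0.749, 0.663, -0.0]
contact_force: [0.4, -0.5, -3.7]
grip_width: 0.0132
finger_force: 40.0
clock: 7.53
ee_pos: [0.486, 0.0558, 0.4045]
ee_rot: [-0.0, 0.698, 0.716, -0.0]
contact_force: [0.2, 0.4, -3.5]
grip_width: 0.0131
finger_force: 40.0
clock: 7.95
ee_pos: [0.4872, -0.0299, 0.4046]
ee_rot: [0.0, 0.659, 0.752, -0.001]
contact_force: [-1.2, -0.6, -4.2]
grip_width: 0.0131
finger_force: 40.0
clock: 8.37
ee_pos: [0.4874, -0.0264, 0.3688]
ee_rot: [-0.001, 0.658, 0.753, -0.001]
contact_force: [-0.8, -0.7, -3.9]
grip_width: 0.0134
finger_force: 40.0
[ 0.48728108 -0.02653971  0.36868695] 7.744816349151847
```

View pics/s2.png

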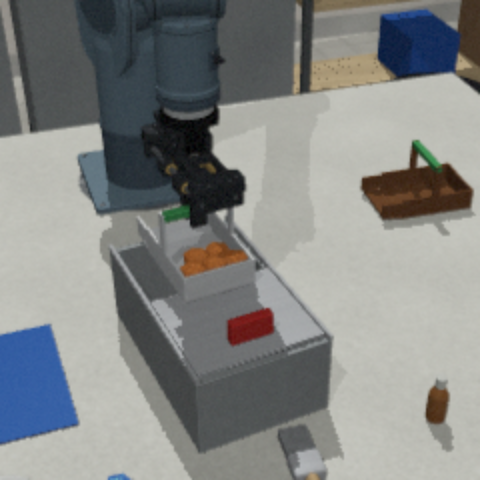

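```bash
python3 -m jog '[{"delta_pos":[0,0,0],"roll":0},{"delta_pos":[-0.004,-0.0005,-0.01],"roll":0},{"delta_pos":[-0.015,-0.002,-0.02],"roll":0},{"delta_pos":[-0.03,-0.004,-0.033],"roll":0},{"delta_pos":[-0.045,-0.006,-0.045],"roll":0}]' - 10
python3 -m jog '[{"delta_pos":[-0.005,-0.0007,-0.01],"roll":0},{"delta_pos":[-0.011,-0.0014,-0.02],"roll":0},{"delta_pos":[-0.017,-0.002,-0.028],"roll":0},{"delta_pos":[-0.021,-0.003,-0.039],"roll":0},{"delta_pos":[-0.025,-0.003,-0.05],"roll":0}]'
python3 - <<'E'
from h import *
s=robot.sense(); print(s['ee_pos'])
b=shot('scene')['pixels']; cv2.imwrite('pics/s3.png',cv2.resize(cv2.cvtColor(b[140:340,200:400],cv2.COLOR_RGB2BGR),None,fx=2.5,fy=2.5))
E
```

```text
clock: 8.88
ee_pos: [0.4733, -0.0297, 0.3555]
ee_rot: [0.005, 0.658, 0.753, 0.005]
contact_force: [8.3, 1.9, 16.9]
grip_width: 0.0134
finger_force: 9.8
clock: 9.3
ee_pos: [0.4652, -0.031, 0.3369]
ee_rot: [0.007, 0.658, 0.753, 0.006]
contact_force: [8.4, 0.3, 17.3]
grip_width: 0.0136
finger_force: 10.3
[ 0.46522902 -0.03100643  0.33691021]
```

View pics/s3.png

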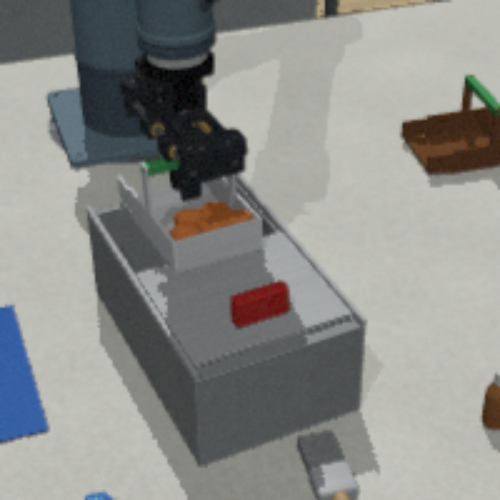

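Run:
```python
from h import *
im=shot('scene'); P=cloud(im)*1000; H,S,V=cv2.split(cv2.cvtColor(im['pixels'],cv2.COLOR_RGB2HSV))
c,s_=np.cos(.131),np.sin(.131)
d=P-[468.2,-30.2,0]; X=d[...,0]*c+d[...,1]*s_; Y=-d[...,0]*s_+d[...,1]*c; Z=P[...,2]
m=(H>50)&(H<85)&(S>120)&(abs(X)<120)&(abs(Y)<90); print('bar',m.sum(),X[m].mean(),np.percentile(Y[m],[2,98]),np.percentile(Z[m],[2,50,98]))
o=(H>5)&(H<20)&(S>150)&(abs(X)<120)&(abs(Y)<90); print('caps',o.sum(),[np.percentile(a[o],[5,50,95]).round() for a in(X,Y,Z)])
r=(abs(Y)<60)&(Z>100)&(Z<260)&(X>-130)&(X<130)&~m&~o&(im['depth']>0)
for x in range(-130,130,10):
    k=r&(X>=x)&(X<x+10)
    if k.sum(): print(x,k.sum(),np.percentile(Z[k],[0,10,50,90,98]).round())
```

```text
bar 64 7.201257422686295 [-42.88579588  10.06025288] [208.40382885 217.52518117 334.16158874]
caps 251 [array([17., 42., 60.]), array([-33.,   4.,  40.]), array([157., 159., 162.])]
-110 1 [129. 129. 129. 129. 129.]
-100 12 [121. 123. 129. 147. 149.]
-90 61 [117. 123. 150. 256. 258.]
-80 102 [101. 106. 124. 250. 255.]
-70 48 [118. 122. 125. 248. 251.]
-60 60 [118. 121. 124. 151. 249.]
-50 61 [119. 122. 124. 147. 157.]
-40 83 [121. 123. 127. 254. 258.]
-30 59 [120. 124. 156. 258. 259.]
-20 109 [122. 127. 190. 254. 258.]
-10 64 [124. 132. 175. 218. 251.]
0 98 [124. 139. 175. 211. 216.]
10 96 [125. 148. 177. 257. 259.]
20 82 [128. 147. 192. 259. 260.]
30 54 [126. 141. 245. 257. 259.]
40 28 [128. 136. 159. 190. 250.]
50 29 [125. 126. 157. 166. 250.]
60 58 [125. 128. 160. 165. 166.]
70 468 [125. 130. 149. 165. 238.]
80 312 [124. 126. 237. 252. 257.]
90 103 [123. 125. 127. 129. 130.]
100 100 [122. 125. 127. 129. 130.]
110 110 [123. 125. 127. 128. 130.]
120 105 [124. 125. 127. 128. 129.]
```

The tote is level, with its caps at z 159. The lip landed on the near rim and the bar slid up in the pads. I'll regrip, move 39 mm farther back so the spout clears the rim, and tip from there.

```bash
python3 -m jog '[{"delta_pos":[0,0,0],"roll":0},{"delta_pos":[0,0,0],"roll":0},{"delta_pos":[0,0,0.02],"roll":0},{"delta_pos":[0,0,0.045],"roll":0},{"delta_pos":[0,0,0.06],"roll":0}]' 40 40
python3 -m jog '[{"delta_pos":[0,0,0],"roll":0},{"delta_pos":[0,0,0],"roll":0},{"delta_pos":[0,0,0],"roll":0},{"delta_pos":[0,0,0],"roll":0},{"delta_pos":[0,0,0],"roll":0}]' 0 40
python3 -m jog '[{"delta_pos":[0,0,0.01],"roll":0},{"delta_pos":[0,0,0.03],"roll":0},{"delta_pos":[0,0,0.05],"roll":0},{"delta_pos":[0.03,0.004,0.06],"roll":0},{"delta_pos":[0.06,0.008,0.06],"roll":0}]'
python3 -m jog '[{"delta_pos":[0.02,0.003,0],"roll":0},{"delta_pos":[0.035,0.005,0],"roll":0},{"delta_pos":[0.037,0.005,-0.01],"roll":0},{"delta_pos":[0.037,0.005,-0.03],"roll":0},{"delta_pos":[0.037,0.005,-0.04],"roll":0}]'
python3 - <<'E'
from h import *
s=robot.sense(); q=s['ee_rot']; print(s['ee_pos'],q,s['contact_force'])
c,s_=np.cos(.131),np.sin(.131); d=s['ee_pos']*1000-[468.2,-30.2,0]; print(d[0]*c+d[1]*s_,-d[0]*s_+d[1]*c)
im=shot('scene'); P=cloud(im)*1000; H,S,V=cv2.split(cv2.cvtColor(im['pixels'],cv2.COLOR_RGB2HSV))
d=P-[468.2,-30.2,0]; X=d[...,0]*c+d[...,1]*s_; Y=-d[...,0]*s_+d[...,1]*c; Z=P[...,2]
m=(H>50)&(H<85)&(S>120)&(abs(X)<120)&(abs(Y)<90); print('bar',m.sum(),np.median(X[m]),np.percentile(Z[m],[2,50,90]))
o=(H>5)&(H<20)&(S>150)&(abs(X)<140)&(abs(Y)<90); print('caps',o.sum(),[np.percentile(a[o],[5,50,95]).round() for a in(X,Y,Z)])
E
```

```text
clock: 9.82
ee_pos: [0.4597, -0.0312, 0.3578]
ee_rot: [0.0, 0.658, 0.753, 0.0]
contact_force: [0.7, 0.6, 0.1]
grip_width: 0.0352
finger_force: 0.0
clock: 10.23
ee_pos: [0.4604, -0.0309, 0.3569]
ee_rot: [0.0, 0.658, 0.753, 0.0]
contact_force: [2.6, 0.5, 3.8]
grip_width: 0.0126
finger_force: 44.4
clock: 10.65
ee_pos: [0.4838, -0.028, 0.3818]
ee_rot: [-0.0, 0.658, 0.753, 0.0]
contact_force: [1.2, 0.5, -3.8]
grip_width: 0.0128
finger_force: 44.7
clock: 11.07
ee_pos: [0.4978, -0.0259, 0.3633]
ee_rot: [-0.001, 0.658, 0.753, -0.001]
contact_force: [-0.8, -0.7, -4.1]
grip_width: 0.0127
finger_force: 44.7
[ 0.49778748 -0.02587086  0.36331858] [-0.00084787  0.65822867  0.75281703 -0.00091028] [-0.83500771 -0.74131856 -4.10162411]
29.899466970961406 0.42716614026007527
bar 79 35.41669980380443 [216.73264929 223.72307968 335.7989793 ]
caps 303 [array([44., 70., 89.]), array([-34.,   3.,  40.]), array([162., 165., 168.])]
```

```bash
python3 -m jog '[{"delta_pos":[0,0,0],"roll":0},{"delta_pos":[0,0,-0.01],"roll":0},{"delta_pos":[-0.015,-0.002,-0.02],"roll":0},{"delta_pos":[-0.033,-0.004,-0.031],"roll":0},{"delta_pos":[-0.05,-0.007,-0.0425],"roll":0}]' - 6
python3 - <<'E'
from h import *
s=robot.sense(); c,s_=np.cos(.131),np.sin(.131); d=s['ee_pos']*1000-[468.2,-30.2,0]; print(d[0]*c+d[1]*s_,-d[0]*s_+d[1]*c)
im=shot('scene'); P=cloud(im)*1000; H,S,V=cv2.split(cv2.cvtColor(im['pixels'],cv2.COLOR_RGB2HSV))
d=P-[468.2,-30.2,0]; X=d[...,0]*c+d[...,1]*s_; Y=-d[...,0]*s_+d[...,1]*c; Z=P[...,2]
m=(H>50)&(H<85)&(S>120)&(abs(X)<120)&(abs(Y)<90); print('bar',m.sum(),np.median(X[m]),np.percentile(Z[m],[2,50,90]))
o=(H>5)&(H<20)&(S>150)&(abs(X)<140)&(abs(Y)<90); print('caps',o.sum(),[np.percentile(a[o],[5,50,95]).round() for a in(X,Y,Z)],np.polyfit(X[o],Z[o],1))
E
```

```text
clock: 11.53
ee_pos: [0.4782, -0.0288, 0.3476]
ee_rot: [0.0, 0.658, 0.753, 0.0]
contact_force: [0.3, 0.9, -0.7]
grip_width: 0.0145
finger_force: 5.8
10.083235792677833 0.12846081723389569
bar 69 15.757585129608348 [203.14375208 209.50188547 305.51051126]
caps 162 [array([33., 58., 75.]), array([-31.,   2.,  35.]), array([153., 161., 167.])] [-3.05954648e-02  1.64185111e+02]
```

```bash
python3 -m jog '[{"delta_pos":[-0.008,-0.001,-0.008],"roll":0},{"delta_pos":[-0.016,-0.002,-0.016],"roll":0},{"delta_pos":[-0.024,-0.003,-0.025],"roll":0},{"delta_pos":[-0.032,-0.004,-0.037],"roll":0},{"delta_pos":[-0.036,-0.005,-0.045],"roll":0}]' - 6
python3 -m jog '[{"delta_pos":[-0.005,-0.0005,-0.01],"roll":0},{"delta_pos":[-0.01,-0.001,-0.02],"roll":0},{"delta_pos":[-0.013,-0.002,-0.027],"roll":0},{"delta_pos":[-0.018,-0.002,-0.037],"roll":0},{"delta_pos":[-0.022,-0.003,-0.045],"roll":0}]'
python3 - <<'E'
from h import *
s=robot.sense(); c,s_=np.cos(.131),np.sin(.131); d=s['ee_pos']*1000-[468.2,-30.2,0]; print(d[0]*c+d[1]*s_,-d[0]*s_+d[1]*c)
im=shot('scene'); b=im['pixels']; cv2.imwrite('pics/s4.png',cv2.resize(cv2.cvtColor(b[140:340,200:400],cv2.COLOR_RGB2BGR),None,fx=2.5,fy=2.5))
E
```

```text
clock: 12.0
ee_pos: [0.4633, -0.0306, 0.3288]
ee_rot: [-0.001, 0.658, 0.753, -0.001]
contact_force: [-4.8, -1.3, 1.2]
grip_width: 0.0147
finger_force: 5.8
clock: 12.42
ee_pos: [0.4528, -0.0322, 0.3102]
ee_rot: [-0.003, 0.658, 0.753, -0.003]
contact_force: [-10.4, -1.1, 3.8]
grip_width: 0.0146
finger_force: 6.0
-15.512775867340599 0.03536001208660133
```

View pics/s4.png

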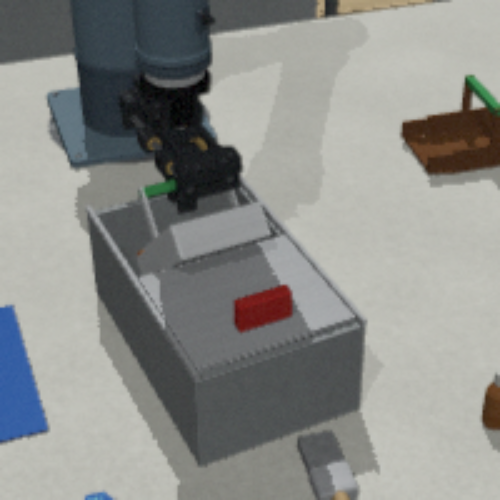

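The tote is tilted about 45° nose down. The pots have left its back, and one orange speck shows in the well at (140,258) in the crop. Next I'll hold, then back the tote off along its slope so the pots can clear the lip.

```bash
python3 -m jog '[{"delta_pos":[0,0,0],"roll":0},{"delta_pos":[0,0,0],"roll":0},{"delta_pos":[0,0,0],"roll":0},{"delta_pos":[0.005,0.0007,0.005],"roll":0},{"delta_pos":[0.01,0.0013,0.01],"roll":0}]' - 6
python3 -m jog '[{"delta_pos":[0.01,0.0013,0.01],"roll":0},{"delta_pos":[0.02,0.0026,0.02],"roll":0},{"delta_pos":[0.03,0.004,0.03],"roll":0},{"delta_pos":[0.03,0.004,0.03],"roll":0},{"delta_pos":[0.03,0.004,0.03],"roll":0}]' - 6
cat > look.py <<'E'
from h import *
s=robot.sense(); c,s_=np.cos(.131),np.sin(.131); d=s['ee_pos']*1000-[468.2,-30.2,0]; print('tcp',d[0]*c+d[1]*s_,-d[0]*s_+d[1]*c,d[2])
for n in('scene','top','wrist'):
    im=shot(n); P=cloud(im)*1000; H,S,V=cv2.split(cv2.cvtColor(im['pixels'],cv2.COLOR_RGB2HSV))
    d=P-[468.2,-30.2,0]; X=d[...,0]*c+d[...,1]*s_; Y=-d[...,0]*s_+d[...,1]*c; Z=P[...,2]
    m=(H>50)&(H<85)&(S>120)&(abs(X)<140)&(abs(Y)<90)
    if m.sum(): print(n,'bar',m.sum(),np.median(X[m]),np.percentile(Z[m],[2,50,90]))
    o=(H>5)&(H<20)&(S>150)&(abs(X)<140)&(abs(Y)<110)
    k,l,st,ce=cv2.connectedComponentsWithStats(o.astype(np.uint8))
    for i in range(1,k):
        if st[i,4]>6: q=l==i; print(n,'orange',st[i,4],*[np.percentile(a[q],[5,50,95]).round() for a in(X,Y,Z)])
E
python3 look.py
```

```text
clock: 12.88
ee_pos: [0.4565, -0.0318, 0.3143]
ee_rot: [-0.004, 0.658, 0.753, -0.003]
contact_force: [-11.5, -2.2, 5.0]
grip_width: 0.0169
finger_force: 6.0
clock: 13.3
ee_pos: [0.4692, -0.0301, 0.3268]
ee_rot: [-0.003, 0.658, 0.753, -0.002]
contact_force: [-11.1, -1.5, 7.1]
grip_width: 0.026
finger_force: 6.0
tcp 0.9721813135249265 -0.06094482499859938 326.8163982540401
scene bar 72 1.527662299369535 [183.91428037 193.11044121 290.90235366]
top bar 122 -3.285146132726232 [  4.14908978 189.46693168 267.35345513]
top orange 69 [-68. -61. -55.] [53. 68. 82.] [ 5. 35. 43.]
wrist bar 7008 -5.992105645192046 [188.61541411 193.08909869 195.57897909]
wrist orange 551 [-65. -60. -55.] [53. 68. 81.] [24. 36. 38.]
wrist orange 968 [-73. -67. -61.] [-22.  13.  34.] [32. 58. 66.]
wrist orange 394 [-66. -60. -55.] [-60. -45. -36.] [23. 36. 38.]
```

```bash
python3 -c "
from h import *
shot('wrist','w2.png')"
```

```text
(no output)
```

View pics/w2.png

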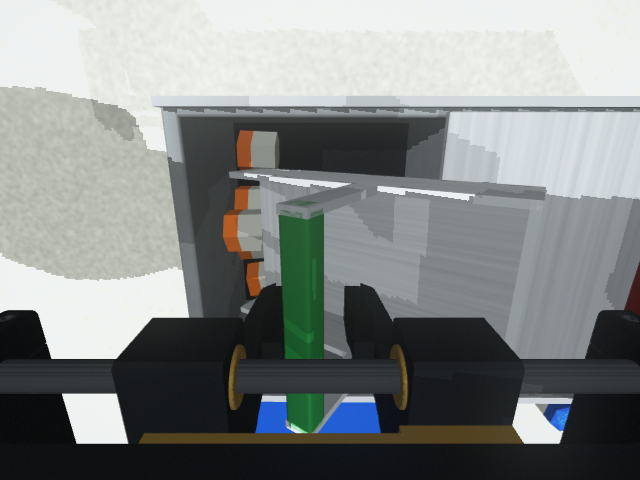

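The tote floor looks empty, and the pots lie in the well between the near wall and the lip at (260,150), (245,195), (240,230) and (255,278). Next I'll lift gently so the tote can level itself.

```bash
python3 -m jog '[{"delta_pos":[0.005,0.0007,0.01],"roll":0},{"delta_pos":[0.01,0.0013,0.02],"roll":0},{"delta_pos":[0.015,0.002,0.03],"roll":0},{"delta_pos":[0.02,0.0026,0.04],"roll":0},{"delta_pos":[0.025,0.003,0.05],"roll":0}]' - 6
python3 -m jog '[{"delta_pos":[0.005,0.0007,0.01],"roll":0},{"delta_pos":[0.01,0.0013,0.02],"roll":0},{"delta_pos":[0.015,0.002,0.03],"roll":0},{"delta_pos":[0.02,0.0026,0.04],"roll":0},{"delta_pos":[0.025,0.003,0.05],"roll":0}]' - 6
python3 look.py
```

```text
clock: 13.92
ee_pos: [0.4816, -0.0283, 0.3475]
ee_rot: [0.0, 0.658, 0.753, 0.0]
contact_force: [-0.2, -0.5, -3.4]
grip_width: 0.0139
finger_force: 6.5
clock: 14.33
ee_pos: [0.4918, -0.0271, 0.3681]
ee_rot: [0.0, 0.658, 0.753, 0.0]
contact_force: [0.9, 0.8, -3.6]
grip_width: 0.0137
finger_force: 6.5
tcp 23.799124024453377 -0.045408196119898214 368.05624819925686
scene bar 81 29.996797533341766 [224.87763153 232.80572752 362.12678058]
scene orange 12 [-70. -67. -63.] [-30. -20. -12.] [33. 37. 46.]
top bar 112 23.61954791828152 [  3.13515213 121.18507805 238.48820644]
top orange 75 [-67. -61. -56.] [49. 65. 80.] [ 5. 32. 39.]
wrist bar 6482 23.80104097725735 [227.35419834 233.15655761 234.75142852]
wrist orange 427 [-65. -60. -55.] [52. 68. 81.] [24. 36. 38.]
wrist orange 316 [-74. -70. -66.] [-8.  7. 19.] [58. 63. 67.]
```

```bash
python3 -m jog '[{"delta_pos":[0,0,0],"roll":0},{"delta_pos":[0,0,0.03],"roll":0},{"delta_pos":[0,0,0.07],"roll":0},{"delta_pos":[0,0,0.11],"roll":0},{"delta_pos":[0,0,0.14],"roll":0}]' - 40
python3 -m jog '[{"delta_pos":[0,-0.03,0],"roll":-0.005},{"delta_pos":[0,-0.08,0],"roll":-0.01},{"delta_pos":[0,-0.15,0],"roll":-0.015},{"delta_pos":[0,-0.22,0],"roll":-0.02},{"delta_pos":[0,-0.3,0],"roll":-0.025}]'
python3 -m jog '[{"delta_pos":[0,-0.08,0],"roll":-0.005},{"delta_pos":[0,-0.16,0],"roll":-0.01},{"delta_pos":[0,-0.24,0],"roll":-0.015},{"delta_pos":[0,-0.32,0],"roll":-0.02},{"delta_pos":[0.015,-0.38,0],"roll":-0.025}]'
python3 look.py
python3 - <<'E'
from h import *
im=shot('scene'); P=cloud(im)*1000; s=robot.sense(); q=s['ee_rot']; print(s['ee_pos'],np.degrees(2*np.arctan2(q[2],q[1]))-90,s['contact_force'])
X,Y,Z=P[...,0],P[...,1],P[...,2]; tx,ty=s['ee_pos'][:2]*1000
for a,b in((-100,-60),(-60,-20),(20,60),(60,90)):
    for yy in((-55,-40),(-40,40),(40,60)):
        k=(X-tx>a)&(X-tx<b)&(Y-ty>yy[0])&(Y-ty<yy[1])&(Z>60)&(Z<300)&(im['depth']>0)
        if k.sum()>5: print(a,b,yy,k.sum(),np.percentile(Z[k],[5,25,50,75,95]).round())
t=shot('top','t2.png')
E
```

```text
clock: 14.9
ee_pos: [0.4914, -0.0274, 0.4245]
ee_rot: [0.0, 0.658, 0.753, 0.0]
contact_force: [0.8, 0.8, -3.1]
grip_width: 0.0124
finger_force: 40.6
clock: 15.32
ee_pos: [0.4909, -0.1485, 0.4227]
ee_rot: [-0.001, 0.677, 0.736, -0.0]
contact_force: [2.2, 0.3, -3.2]
grip_width: 0.0124
finger_force: 40.6
clock: 15.73
ee_pos: [0.4951, -0.3033, 0.4227]
ee_rot: [-0.0, 0.697, 0.717, -0.001]
contact_force: [-0.5, -0.7, -1.7]
grip_width: 0.0126
finger_force: 40.6
tcp -9.002924300894986 -274.25147862075005 422.6835227613654
scene orange 11 [-73. -70. -67.] [-11.  -1.  11.] [56. 60. 64.]
scene orange 11 [-66. -62. -56.] [52. 59. 71.] [31. 35. 39.]
scene orange 12 [-70. -67. -63.] [-29. -20. -12.] [31. 38. 46.]
top bar 228 12.26918370454317 [ 1.66767138  7.01742821 10.49159961]
top orange 76 [-67. -60. -54.] [-70. -54. -40.] [ 4. 32. 40.]
top orange 141 [-73. -68. -62.] [-29.   4.  32.] [ 6. 42. 68.]
top orange 80 [-68. -61. -56.] [46. 63. 79.] [ 5. 31. 40.]
[ 0.49669155 -0.30021414  0.42248847] 1.828316310568482 [ 0.29956133  1.47164002 -2.14428254]
-100 -60 (-55, -40) 14 [177. 178. 179. 186. 204.]
-100 -60 (-40, 40) 66 [176. 178. 179. 180. 181.]
-100 -60 (40, 60) 12 [178. 179. 190. 202. 204.]
-60 -20 (-55, -40) 35 [179. 181. 184. 186. 213.]
-60 -20 (-40, 40) 203 [179. 180. 182. 183. 186.]
-60 -20 (40, 60) 28 [178. 182. 186. 203. 216.]
20 60 (-55, -40) 17 [227. 236. 237. 239. 241.]
20 60 (-40, 40) 42 [262. 267. 273. 278. 282.]
20 60 (40, 60) 16 [223. 233. 235. 240. 242.]
60 90 (-55, -40) 38 [230. 238. 243. 248. 250.]
60 90 (-40, 40) 332 [224. 232. 240. 245. 249.]
60 90 (40, 60) 77 [220. 231. 239. 244. 249.]
```

View pics/t2.png

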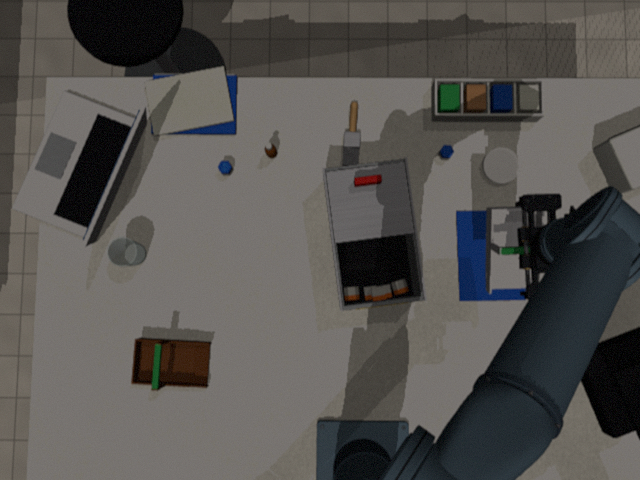

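No orange shows in the tote. The caps in the well are at (351,295), (378,292) (a wide patch, two or three pots) and (401,288). Next I'll place the tote on the mat.

```bash
python3 -m jog '[{"delta_pos":[0.003,-0.02,-0.03],"roll":0},{"delta_pos":[0.003,-0.04,-0.09],"roll":0},{"delta_pos":[0.003,-0.04,-0.15],"roll":0},{"delta_pos":[0.003,-0.04,-0.21],"roll":0},{"delta_pos":[0.003,-0.04,-0.26],"roll":0}]' - 40
python3 -m jog '[{"delta_pos":[0,0,-0.04],"roll":0},{"delta_pos":[0,0,-0.08],"roll":0},{"delta_pos":[0,0,-0.11],"roll":0},{"delta_pos":[0,0,-0.13],"roll":0},{"delta_pos":[0,0,-0.13],"roll":0}]'
python3 -m jog '[{"delta_pos":[0,0,0],"roll":0},{"delta_pos":[0,0,-0.015],"roll":0},{"delta_pos":[0,0,-0.03],"roll":0},{"delta_pos":[0,0,-0.045],"roll":0},{"delta_pos":[0,0,-0.06],"roll":0}]' - 5
python3 -m jog '[{"delta_pos":[0,0,-0.005],"roll":0},{"delta_pos":[0,0,-0.01],"roll":0},{"delta_pos":[0,0,-0.015],"roll":0},{"delta_pos":[0,0,-0.015],"roll":0},{"delta_pos":[0,0,-0.015],"roll":0}]'
```

```text
clock: 16.4
ee_pos: [0.4984, -0.3143, 0.3171]
ee_rot: [-0.001, 0.694, 0.72, -0.0]
contact_force: [-0.9, -0.3, -2.6]
grip_width: 0.0122
finger_force: 40.8
clock: 16.82
ee_pos: [0.4983, -0.3145, 0.2658]
ee_rot: [-0.001, 0.695, 0.719, -0.0]
contact_force: [-0.1, 0.7, -2.8]
grip_width: 0.0121
finger_force: 40.8
clock: 17.23
ee_pos: [0.4989, -0.3153, 0.2434]
ee_rot: [0.0, 0.695, 0.719, 0.0]
contact_force: [-0.7, 0.1, -2.0]
grip_width: 0.0133
finger_force: 5.3
clock: 17.65
ee_pos: [0.4986, -0.3153, 0.2377]
ee_rot: [-0.0, 0.695, 0.719, -0.0]
contact_force: [-0.0, 0.1, -2.2]
grip_width: 0.0131
finger_force: 5.1
```

```bash
python3 -m jog '[{"delta_pos":[0,0,-0.004],"roll":0},{"delta_pos":[0,0,-0.008],"roll":0},{"delta_pos":[0,0,-0.012],"roll":0},{"delta_pos":[0,0,-0.015],"roll":0},{"delta_pos":[0,0,-0.015],"roll":0}]' - 5
python3 - <<'E'
from h import *
s=robot.sense(); tx,ty,_=s['ee_pos']*1000
im=shot('scene'); P=cloud(im)*1000;H,S,V=cv2.split(cv2.cvtColor(im['pixels'],cv2.COLOR_RGB2HSV)); X,Y,Z=P[...,0],P[...,1],P[...,2]
m=(H>50)&(H<85)&(S>120)&(abs(X-tx)<60)&(abs(Y-ty)<60); print('bar',m.sum(),np.percentile(Z[m],[5,50,90]))
for a,b in((-100,-85),(-85,-60),(-60,-40),(-40,-20),(60,70),(70,80),(80,90)):
    k=(X-tx>a)&(X-tx<b)&(abs(Y-ty)<40)&(Z>0)&(Z<70)&(im['depth']>0)
    if k.sum(): print(a,b,k.sum(),np.percentile(Z[k],[5,50,95]).round())
E
```

```text
clock: 18.07
ee_pos: [0.499, -0.3156, 0.2322]
ee_rot: [0.001, 0.695, 0.719, 0.0]
contact_force: [-0.0, 0.5, 2.9]
grip_width: 0.0116
finger_force: 4.7
bar 41 [ 94.08321082  99.57238364 222.49210946]
-100 -85 3 [10. 12. 13.]
-85 -60 31 [ 5.  8. 12.]
-60 -40 121 [ 4.  7. 10.]
-40 -20 127 [ 5.  7. 10.]
60 70 9 [21. 40. 41.]
70 80 402 [ 3. 22. 42.]
80 90 84 [1. 3. 6.]
```

```bash
python3 -m jog '[{"delta_pos":[0,0,0],"roll":0},{"delta_pos":[0,0,0],"roll":0},{"delta_pos":[0,0,0],"roll":0},{"delta_pos":[0,0,0.02],"roll":0},{"delta_pos":[0,0,0.06],"roll":0}]' 40 30
python3 -m jog '[{"delta_pos":[0,0,0.07],"roll":0},{"delta_pos":[0,0,0.15],"roll":0},{"delta_pos":[0,0,0.23],"roll":0},{"delta_pos":[0,0,0.31],"roll":0},{"delta_pos":[0,0,0.36],"roll":0}]' 60
python3 -m jog '[{"delta_pos":[0.03,0.06,0],"roll":0.005},{"delta_pos":[0.06,0.13,0],"roll":0.01},{"delta_pos":[0.1,0.21,0],"roll":0.015},{"delta_pos":[0.15,0.3,0],"roll":0.02},{"delta_pos":[0.195,0.39,0],"roll":0.026}]'
python3 -m jog '[{"delta_pos":[0.04,0.08,0],"roll":0.005},{"delta_pos":[0.09,0.17,0],"roll":0.01},{"delta_pos":[0.14,0.26,0],"roll":0.016},{"delta_pos":[0.18,0.34,0],"roll":0.022},{"delta_pos":[0.2,0.388,0],"roll":0.026}]'
python3 - <<'E'
from h import *
s=robot.sense(); q=s['ee_rot']; print(s['ee_pos'],np.degrees(2*np.arctan2(q[2],q[1]))-90)
im=shot('top'); P=cloud(im)*1000; H,S,V=cv2.split(cv2.cvtColor(im['pixels'],cv2.COLOR_RGB2HSV)); X,Y,Z=P[...,0],P[...,1],P[...,2]
r=(abs(X-500)<140)&(abs(Y+312)<120)&(im['depth']>0)
k=r&(Z>24)&(Z<60); print('walls',k.sum(),cv2.minAreaRect(np.float32(np.c_[X[k],Y[k]])),np.percentile(Z[k],[50,95]))
k=r&(H>50)&(H<85)&(S>120); v,u=np.nonzero(k); print('bar',cv2.minAreaRect(np.float32(ray(im,np.c_[u,v],.1)[:,:2]*1000)))
print('orange in tote',(r&(H>5)&(H<20)&(S>150)).sum())
k=r&(abs(X-490)<60)&(abs(Y+312)<35)&(Z<30);print('floor',np.percentile(Z[k],[10,50,90]))
E
python3 look.py
```

```text
clock: 18.53
ee_pos: [0.498, -0.3147, 0.2547]
ee_rot: [-0.002, 0.695, 0.719, -0.001]
contact_force: [-0.2, 0.8, 0.8]
grip_width: 0.0352
finger_force: 0.0
clock: 18.95
ee_pos: [0.4987, -0.3158, 0.4035]
ee_rot: [0.002, 0.695, 0.719, 0.001]
contact_force: [0.2, -0.8, -0.2]
grip_width: 0.0527
finger_force: 0.0
clock: 19.37
ee_pos: [0.5771, -0.1579, 0.4005]
ee_rot: [0.0, 0.676, 0.737, 0.0]
contact_force: [1.5, -0.2, 0.7]
grip_width: 0.0533
finger_force: 0.0
clock: 19.78
ee_pos: [0.658, 0.001, 0.3998]
ee_rot: [-0.0, 0.655, 0.756, 0.001]
contact_force: [0.3, 0.3, 0.3]
grip_width: 0.0531
finger_force: 0.0
[0.65802941 0.00103653 0.39977152] 8.227517999521481
walls 659 ((488.30438232421875, -313.6171569824219), (173.3635711669922, 106.91815948486328), 1.6984410285949707) [39.65980366 46.84127582]
bar ((500.1413879394531, -314.5985412597656), (13.51134967803955, 94.21674346923828), 0.3304385542869568)
orange in tote 0
floor [ 6.17429306  9.33456065 12.83841171]
tcp 193.34427213920847 9.151942300266892 399.3721666375815
scene orange 12 [-73. -69. -65.] [-11.  -4.   7.] [56. 62. 66.]
scene orange 12 [-65. -62. -58.] [51. 57. 69.] [28. 35. 38.]
scene orange 13 [-71. -67. -65.] [-28. -18. -13.] [30. 37. 47.]
top bar 51 -13.877272752734893 [ 1.06267256  7.26748903 10.22861939]
top orange 71 [-66. -60. -53.] [-72. -55. -40.] [ 4. 34. 39.]
top orange 18 [-72. -67. -62.] [-34. -27. -24.] [ 6. 34. 37.]
wrist orange 356 [-65. -60. -55.] [51. 67. 81.] [24. 36. 38.]
wrist orange 542 [-74. -68. -62.] [-8. 15. 34.] [33. 60. 66.]
wrist orange 89 [-71. -66. -62.] [-27. -22. -16.] [31. 35. 40.]
wrist orange 278 [-66. -60. -54.] [-66. -48. -37.] [23. 36. 38.]
```

```bash
python3 -m jog '[{"delta_pos":[-0.004,-0.01,-0.06],"roll":0},{"delta_pos":[-0.004,-0.01,-0.12],"roll":0},{"delta_pos":[-0.004,-0.01,-0.19],"roll":0},{"delta_pos":[-0.004,-0.01,-0.25],"roll":0},{"delta_pos":[-0.004,-0.01,-0.25],"roll":0}]' 60 30
python3 -m jog '[{"delta_pos":[0,0,0],"roll":0},{"delta_pos":[0,0,0],"roll":0},{"delta_pos":[0,0,0],"roll":0},{"delta_pos":[0,0,0],"roll":0},{"delta_pos":[0,0,0],"roll":0}]' 0 30
python3 -m jog '[{"delta_pos":[0,0,0],"roll":0},{"delta_pos":[-0.03,-0.004,0],"roll":0},{"delta_pos":[-0.07,-0.009,0],"roll":0},{"delta_pos":[-0.12,-0.016,0],"roll":0},{"delta_pos":[-0.17,-0.022,0],"roll":0}]'
python3 -m jog '[{"delta_pos":[-0.05,-0.007,0],"roll":0},{"delta_pos":[-0.1,-0.013,0],"roll":0},{"delta_pos":[-0.15,-0.02,0],"roll":0},{"delta_pos":[-0.19,-0.025,0],"roll":0},{"delta_pos":[-0.207,-0.027,0],"roll":0}]'
python3 -m jog '[{"delta_pos":[0,0,0],"roll":0},{"delta_pos":[0,0,0],"roll":0},{"delta_pos":[0,0,0],"roll":0},{"delta_pos":[0,0,0],"roll":0},{"delta_pos":[0,0,0],"roll":0}]'
```

```text
clock: 20.4
ee_pos: [0.6523, -0.0107, 0.2955]
ee_rot: [-0.003, 0.658, 0.753, -0.003]
contact_force: [-0.9, -0.6, -0.6]
grip_width: 0.0529
finger_force: 0.0
clock: 20.82
ee_pos: [0.6555, -0.0082, 0.3011]
ee_rot: [0.001, 0.657, 0.754, 0.001]
contact_force: [0.8, -0.8, -1.4]
grip_width: 0.0215
finger_force: 0.0
clock: 21.23
ee_pos: [0.5876, -0.017, 0.3008]
ee_rot: [0.002, 0.657, 0.754, 0.001]
contact_force: [3.6, -1.1, 2.1]
grip_width: 0.0156
finger_force: 30.0
clock: 21.65
ee_pos: [0.5065, -0.0275, 0.301]
ee_rot: [0.005, 0.657, 0.754, 0.004]
contact_force: [33.0, 0.9, -34.5]
grip_width: 0.0159
finger_force: 30.2
clock: 22.07
ee_pos: [0.5073, -0.0274, 0.3008]
ee_rot: [0.004, 0.657, 0.754, 0.002]
contact_force: [10.7, 0.0, -7.7]
grip_width: 0.0156
finger_force: 30.0
```

Contact at the shut stop. I'll release, back off and verify.

```bash
python3 -m jog '[{"delta_pos":[0,0,0],"roll":0},{"delta_pos":[0,0,0],"roll":0},{"delta_pos":[0,0,0.03],"roll":0},{"delta_pos":[0,0,0.1],"roll":0},{"delta_pos":[0,0,0.18],"roll":0}]' 60 30
python3 -m jog '[{"delta_pos":[0,0,0.06],"roll":0},{"delta_pos":[0,0.08,0.1],"roll":0},{"delta_pos":[0,0.17,0.1],"roll":0},{"delta_pos":[0,0.26,0.1],"roll":0},{"delta_pos":[0,0.35,0.1],"roll":0}]'
python3 -m jog '[{"delta_pos":[0,0.05,0],"roll":0},{"delta_pos":[0,0.08,0],"roll":0},{"delta_pos":[0,0.08,0],"roll":0},{"delta_pos":[0,0.08,0],"roll":0},{"delta_pos":[0,0.08,0],"roll":0}]'
python3 - <<'E'
from h import *
im=shot('top'); P=cloud(im)*1000; H,S,V=cv2.split(cv2.cvtColor(im['pixels'],cv2.COLOR_RGB2HSV)); X,Y,Z=P[...,0],P[...,1],P[...,2]
m=((H<8)|(H>172))&(S>170)&(V>70)&(Z>130)&(X<720)&(abs(Y+20)<80); v,u=np.nonzero(m); print('grip',len(u),cv2.minAreaRect(np.float32(ray(im,np.c_[u,v],.161)[:,:2]*1000)))
r=(abs(X-500)<140)&(abs(Y+312)<120)&(im['depth']>0)&(Z>24)&(Z<60); print('tote',cv2.minAreaRect(np.float32(np.c_[X[r],Y[r]])))
E
```

```text
clock: 22.48
ee_pos: [0.5033, -0.0278, 0.372]
ee_rot: [-0.001, 0.657, 0.754, -0.002]
contact_force: [1.1, 0.2, 0.3]
grip_width: 0.047
finger_force: 0.0
clock: 22.9
ee_pos: [0.5038, 0.1135, 0.4131]
ee_rot: [-0.0, 0.657, 0.754, 0.001]
contact_force: [-0.5, 0.0, 0.8]
grip_width: 0.0533
finger_force: 0.0
clock: 23.32
ee_pos: [0.5044, 0.1422, 0.412]
ee_rot: [0.0, 0.658, 0.753, -0.0]
contact_force: [0.4, -0.1, -0.6]
grip_width: 0.0529
finger_force: 0.0
grip 132 ((507.829833984375, -25.206676483154297), (13.346902847290039, 54.201045989990234), 8.473527908325195)
tote ((488.1685791015625, -313.61553955078125), (173.21070861816406, 106.02525329589844), 1.7843031883239746)
```

The grip is back at its shut position (508.8 before, 507.8 now) and the tote is in place.

```bash
python3 -c "
from station import robot
print(robot.finish_job())"
```

```text
the job is handed in; nothing more can be done
None
```

I handed the job in at about 23 s on the clock: last looks put all five orange-capped pots in the well (none left in the tote), the empty tote upright on the mat and the cover shut to about 1 mm; no verdict came back.

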